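# Key a turned bat onto the modelling wheel

## Robot

A 6-joint arm with a two-finger parallel gripper is mounted at the origin on the work surface. World frame = base frame: x ahead of the robot, y to its left, z up, the work surface at z = 0. Lengths are in m, angles in rad, forces in N, time in s.
With the tool pointing down it reaches from about 0.3 to 0.775 m from the base axis. Payload 14.6 kg.
Tool frame: the origin (TCP) lies at the very end of the fingers, on their centre line; the grasp point (between the pads) lies 19 mm behind it; z points along the fingers, y is the line along which they close (so a half turn about z gives the same grasp; the last joint's range is limited). The gripper opens to 94 mm and grips with 3 to 60 N. Pads are 16 mm wide; open, the fingers measure 119 mm over their backs; the gripper's body (75 mm by 177 mm) begins 78 mm behind the grasp point.
Start: joints at [1.171, 0.3, 1.521, -0, 1.321, -0.067], TCP at [0.18, 0.52, 0.205] pointing down, gripper open.
Joint ranges: [-3.03, 3.03], [-0.79, 2.21], [0.23, 2.52], [-1.04, 4.18], [0, 3.07], [-2.55, 2.55]. Speed limits (rad/s): [2.22, 2.22, 2.57, 3.14, 3.14, 3.14].

## Interface

Orientations are given as a rotation vector (axis times angle).
In Python, from station import r gives the robot as it stands. The module is installed in compiled form; this text tells all that it offers.
- The arm moves only by the tool servo_tool, never from a script. Its argument "deltas" is a list that holds one entry, the list of rows, each a list of 4 numbers: the shift along the tool's x, y, z in m, then the turn about the tool's z in rad. A call has 1 to 5 rows; each row is the pose to reach, as a shift and turn from the pose commanded when the call began, along the tool's axes at that moment; what a row does not reach only later rows make up. A row lasts 1/8 s, in which the tool goes at most 62.5 mm and 10.7 degrees, less where a joint would pass 70% of its speed; a pose out of reach is approached as far as the arm can. A call with a gripper value outside its range is refused whole. "claw" is the closure, from 0 (fully open) to 1 (shut), set as the call begins (left out, the last holds). The fingers move at their own pace and stop on an object; the grip force is fixed at half the most. Time passes only in rows, so rows that repeat a pose let the fingers close. It gives the time, the measured TCP pose, the force, the opening and the grip force at its end, in the units of the state.
- r.get_obs(): the state, without advancing time (a new reading comes with each control period).
- r.get_image(name): name is "side" or "top" or "wrist"; returns the picture (420x560x3 uint8, blue, green, red); there is no depth.
- r.camera_params(name): a dict with "intrinsics" (3x3 intrinsics, pixels), "k1" (the pictures are not rectified: a ray, as slopes to the right and down, at radius r is drawn at 1 + k1 r^2 times it, then the intrinsics apply), "origin" and "orientation" of the camera in the world. Camera axes: x right, y up, looking along -z (the intrinsics and any distortion apply to the point x, -y, -z); pixel columns grow to the right and rows downward; lengths in m; the calibration is good to about 2 mm. A picture is of the moment at which its call begins: read the wrist's pose just before it. camera_params takes no time and is no camera call; for the wrist camera it gives the pose at the moment of the call.
- r.close_job(): hands the job in; it is judged then, once.
Trained networks look in the newest picture that a camera, given by its name, has taken for a name from the list of things; names that differ only in an ending like _2 or _b are one class to them, and where a whole thing is asked for, a point or a joint stands for the part that bears it (a point fixed in the world has none). Each returns a list of dicts, best first, with "confidence" (0 to 1); they miss things now and then, are a little off and sometimes report something else, mostly with a low value. They report only what shows in the picture. A call takes as long as a camera call. They do not tell look-alikes from the thing itself.
- r.masks_of(camera, thing): "mask" (420x560 bool, what is visible of it) and "rect" ([centre column, centre row, width, height] in pixels, round what is visible of it).
The state is a dict: "clock": time; "joints": joint angles; "dq": joint speeds; "joint_torque": joint torques, N m; "position": TCP position; "ee_rot": TCP orientation; "wrist_force": force on the tool from outside, world axes, zero at the start; "torque": the same for the moment, N m; "finger_gap": opening from 0.0 (shut) to 1.0 (fully open); "grip_force": force on a finger pad.
Only numpy, scipy, OpenCV 4.12 (cv2) and the standard library are available. Lean on these libraries where they do the work, as an engineer would, in place of code of your own. Each camera call takes 0.05 s, during which the arm holds its last target. There are 200 camera calls.

## Task

With a fingertip, turn the round white bat lying on the modelling wheel until the orange-edged notch in its rim stands over the wheel's locating pin (marked by the red stripe on the wheel head), then press the bat down on its grey hub until it is fully home, and take the hand away. Do not lift or tip the bat off the wheel, and leave the jar, the wooden stamp and the little plant pot where they stand.

Things in the scene. Friction and masses are not known exactly. Their poses are not given: they have to be found in the camera images.
- wheel: modelling wheel, fixed to the table and not turning: grey round head 190 mm across whose top is 40 mm above the table, on a low foot. Origin: centre of its underside, on the table; z up. Its x axis points from the centre to the locating pin. A steel centre post (16 mm diameter, top 58 mm above the table) stands in a blind bore under the bat's hub and keeps the bat centred within 1.5 mm
- pin (a point): top of the locating pin: upright steel pin 8 mm in diameter with a round tip, fixed on the wheel head 62 mm from its centre, tip 51 mm above the table. It is hidden under the bat until the notch comes over it, but a red stripe 14 mm wide on the wheel head runs out radially from it, past the bat's rim, to the edge of the head
- bat: loose round white plastic bat (work disc), 140 mm across and 12 mm thick, about 0.35 kg, free to turn either way about the centre post, held only by its own weight and friction: it stops when the push stops. Origin: centre of its underside, 52 mm above the table at the start (plate top 64 mm) and 44 mm when home. Its x axis points to the notch, z up. It starts turned at least 0.7 rad away from the pin, in either direction
- notch (a point): middle of the notch in the bat's rim, on the bat's plate top, 62 mm from the bat's centre. The notch is 13 mm wide and 16 mm deep from the rim, cut through the whole thickness, with an orange stripe along either side. The bat can go down only when this point is over the pin, within about 2.5 mm
- lug (a point): centre of the top of the finger lug: blue upright peg 14 mm in diameter, standing 20 mm above the bat's plate, fixed to it 55 mm from its centre, right opposite the notch. Push it squarely along its circle to turn the bat (a few newtons are enough); a push towards or away from the centre jams the bat on its post
- hub (a point): centre of the flat top of the bat's grey hub, 36 mm across, standing 12 mm above the bat's plate (76 mm above the table at the start, 68 mm when home). Press here
- carrier (a joint): the brass carrier under the bat: travel in m, 0 = raised (start), 0.008 = fully home. It slides with firm friction: it takes about 6 to 8 N of downward push on the bat to move it, it carries the bat at any height without sinking, and it stays down where it is left. With the notch off the pin it is stopped after about 1 mm
- jar: small closed jar with white lid, blue band, 44 mm across and 65 mm high, loose; origin at the centre of its underside. Leave it alone
- stamp: turned wooden clay stamp standing upright, 38 mm across at the foot and 60 mm high, loose; origin at the centre of its underside. Leave it alone
- pot: little terracotta pot with a round green plant, 56 mm across and 72 mm high, loose; origin at the centre of its underside. Leave it alone
Things that resemble listed ones, but are neither listed nor needed, are in the scene too. Several things look just like the wheel: the one meant starts farthest from the robot's base.

How it is judged:
On the way, in this order (a step that is already met when the one before it is completed fails the run):
1. the bat, still raised on the wheel, has been turned so that its notch is over the pin (horizontal distance between notch and pin below 0.005 m and z of bat in the frame of wheel above 0.049 m).
2. the bat is pressed fully home over the pin (value of joint carrier above 0.0065 m and z of bat in the frame of wheel below 0.0465 m and horizontal distance between notch and pin below 0.005 m and angle between bat's own z axis and vertical below 0.06 rad), for 0.2 s.
At the end, for the whole second after the job is handed in: The bat lies level and still, fully home on the wheel (carrier down more than 6.5 of its 8 mm, bat underside less than 46.5 mm above the table), the notch around the pin (centres within 5 mm), and the bystanders stand upright (all of step 2 and linear speed of bat below 0.01 m/s and angular speed of bat below 0.1 rad/s and angle between each of jar, stamp, pot's own z axis and vertical below 0.1 rad); the robot touches nothing.
It fails at once if the bat is lifted more than 5 mm off its raised rest (z of bat in the frame of wheel above 0.057 m).
It fails at once if the bat is tipped by more than 0.15 rad (angle between bat's own z axis and vertical above 0.15 rad).
It fails at once if the jar is moved more than 15 mm (distance of jar from where it was at the start of the episode above 0.015 m).
It fails at once if the stamp is moved more than 15 mm (distance of stamp from where it was at the start of the episode above 0.015 m).
It fails at once if the pot is moved more than 15 mm (distance of pot from where it was at the start of the episode above 0.015 m).
It also fails if it takes over 51 s, if anything falls off the work surface, if the arm or the gripper's body presses on something with over 40 N, if the wrist force passes 120 N, or if a joint passes its speed limit or range.

## Working session

There is one attempt and no reset: what is moved stays moved. The work goes in short steps, Python scripts to look and compute and a tool call to move; the robot and the scene stay as the last step left them, time stands still between calls to the robot, and variables do not carry over. Pictures are saved under pics/ and viewed, at most 10 in all, crops included, and the job is handed in when it is done.

Besides the shell and the picture viewer there is one more tool, called after "Request:" in YAML: its name, and indented under it one key for each argument. servo_tool: Moves the arm, as the interface text tells. Its arguments: {"type":"object","properties":{"deltas":{"type":"array","items":{"type":"array","items":{"type":"array","items":{"type":"number"}}}},"claw":{"type":"number"}},"required":["deltas"]}

```bash
mkdir -p pics; cat > h.py <<'E'
import numpy as np, cv2
from station import r
from scipy.spatial.transform import Rotation as R
def cam(n):
    p=r.camera_params(n); o=np.array(p["orientation"],float)
    M=o if o.shape==(3,3) else (R.from_rotvec(o).as_matrix() if o.size==3 else R.from_quat(o).as_matrix())
    return np.array(p["intrinsics"]),float(p["k1"]),np.array(p["origin"]),M
def ray(c,uv):
    K,k,o,M=c
    d=np.linalg.inv(K)@np.array([uv[0],uv[1],1.]); rd=np.hypot(d[0],d[1]); s=rd
    for _ in range(30): s=rd/(1+k*s*s)
    f=s/rd if rd>0 else 1
    v=M@np.array([d[0]*f,-d[1]*f,-1]); return o,v/np.linalg.norm(v)
def onz(c,uv,z):
    o,v=ray(c,uv); return o+v*(z-o[2])/v[2]
def proj(c,P):
    K,k,o,M=c
    q=M.T@(np.array(P)-o); x,y=q[0]/-q[2],-q[1]/-q[2]; f=1+k*(x*x+y*y)
    return (K@np.array([x*f,y*f,1]))[:2]
E
python3 - <<'E'
from h import *
ims=[]
for n in ("top","side"):
    im=r.get_image(n); cv2.imwrite(f"pics/{n}0.png",im); c=cam(n); print(n,r.camera_params(n))
    for t in ("wheel","bat","lug","hub","notch","pin","jar","stamp","pot"):
        try:
            for d in r.masks_of(n,t): 
                print(n,t,round(d["confidence"],2),np.round(d["rect"]),np.round(onz(c,d["rect"][:2],.06),3))
        except Exception as e: print(t,e)
print(r.get_obs())
E
```

```text
top {'intrinsics': array([[400.47715176,   0.        , 280.69347107],
       [  0.        , 400.47715176, 217.08758831],
       [  0.        ,   0.        ,   1.        ]]), 'k1': -0.011624147531858699, 'origin': array([0.33828657, 0.04111765, 0.99384796]), 'orientation': array([ 0.15818354, -0.13179235, -1.57803547])}
top wheel 0.82 [204. 312.  78.  86.] [0.296 0.233 0.06 ]
top wheel 0.75 [394. 317.  80.  87.] [ 0.279 -0.197  0.06 ]
top wheel 0.72 [317. 216.  81.  75.] [ 0.515 -0.031  0.06 ]
top bat 0.73 [317. 214.  62.  63.] [ 0.519 -0.03   0.06 ]
top lug 0.73 [316. 215.  56.  65.] [ 0.516 -0.027  0.06 ]
top hub 0.83 [318. 214.  61.  62.] [ 0.519 -0.032  0.06 ]
top notch 0.69 [317. 217.  64.  54.] [ 0.512 -0.029  0.06 ]
top pin 0.77 [202. 310.  80.  88.] [0.298 0.238 0.06 ]
top pin 0.71 [392. 320.  83.  85.] [ 0.272 -0.193  0.06 ]
top pin 0.7 [318. 215.  77.  74.] [ 0.516 -0.031  0.06 ]
top stamp 0.68 [379. 250.  16.  11.] [ 0.431 -0.171  0.06 ]
top stamp 0.57 [316. 213.  61.  63.] [ 0.52  -0.029  0.06 ]
top pot 0.76 [336. 151.  18.  23.] [ 0.674 -0.081  0.06 ]
side {'intrinsics': 
[... 1048 characters left out ...]
[ 0.67  -0.116  0.06 ]
{'clock': 1.0, 'joints': array([ 1.17139049e+00,  2.99860953e-01,  1.52102944e+00, -1.93979677e-06,
        1.32070365e+00, -6.65585293e-02]), 'dq': array([-0.00039273,  0.00019534, -0.00088024,  0.00015472,  0.00029775,
        0.00121677]), 'joint_torque': array([ 2.24544507e-03, -5.31666863e+01, -3.52910614e+01,  7.09595508e-02,
        2.13823101e-02, -4.56914029e-05]), 'position': array([0.17967736, 0.51979922, 0.20545454]), 'ee_rot': array([ 5.20424193e-01,  3.09818553e+00, -2.80128929e-06]), 'wrist_force': array([-0.01467197, -0.68326877, -0.45900494]), 'torque': array([-0.05442385,  0.00713475, -0.00772495]), 'grip_force': 0.0, 'finger_gap': 0.9987678312733091}
```

View pics/top0.png

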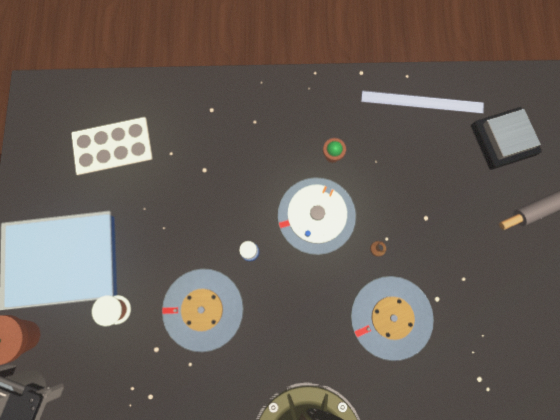

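View pics/side0.png

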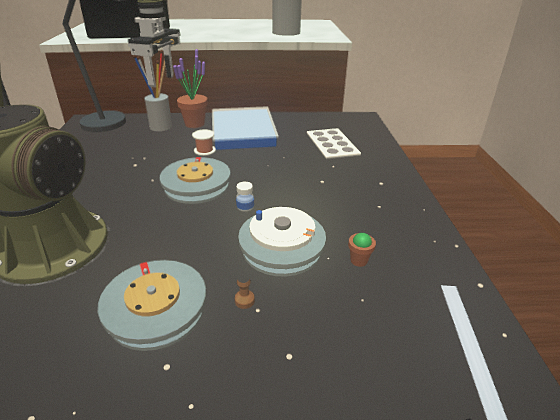

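The listed wheels show at three places in the top view: (202,310), (392,318) and (317,216). The last is farthest from the base and bears the white bat, so it's the one. Its notch is at about (328,191), lug (308,234) and stripe (285,224). The bystanders are the jar (249,250), stamp (379,248) and pot (335,149).

```bash
cat >> h.py <<'E'
def blobs(im,box=None):
    hsv=cv2.cvtColor(im,cv2.COLOR_BGR2HSV); H,S,V=[hsv[...,i].astype(int) for i in range(3)]
    m={"red":((H<5)|(H>174))&(S>150)&(V>90),"orange":(H>=6)&(H<20)&(S>110)&(V>110),"blue":(H>100)&(H<125)&(S>150)&(V>50)}
    out={}
    for k,a in m.items():
        a=a.astype(np.uint8)
        if box: b=np.zeros_like(a); x0,y0,x1,y1=box; b[y0:y1,x0:x1]=1; a=a*b
        n,l,st,ce=cv2.connectedComponentsWithStats(a)
        out[k]=[(st[i,4],ce[i].round(1)) for i in range(1,n) if st[i,4]>=4]
    return out
E
python3 - <<'E'
from h import *
im=cv2.imread("pics/top0.png"); c=cam("top"); cs=cam("side")
b=blobs(im,(270,170,365,260)); print(b)
s=cv2.imread("pics/side0.png"); bs=blobs(s,(230,190,335,275)); print("side",bs)
for k,z in (("red",.04),("orange",.064),("blue",.08)):
    for a,p in b[k]: print(k,a,onz(c,p,z).round(4))
    for a,p in bs[k]: print("side",k,a,onz(cs,p,z).round(4))
# white ellipse centre of bat in top
cr=im.copy()[165:265,265:370]; cv2.imwrite("pics/crop.png",cv2.resize(cr,None,fx=5,fy=5,interpolation=cv2.INTER_CUBIC))
for n,q,f in (("top",im,(317,213)),("side",s,(283,229))):
    d=r.masks_of(n,"bat")
    if not d: print(n,"none"); continue
    ct=max(cv2.findContours(d[0]["mask"].astype(np.uint8),0,2)[0],key=cv2.contourArea); print(n,cv2.fitEllipse(ct),onz(cam(n),cv2.fitEllipse(ct)[0],.06))
cw=cam("wrist"); o=r.get_obs(); T=R.from_rotvec(o["ee_rot"]).as_matrix()
print("tool axes",T.round(3),"cam in tool",(T.T@(cw[2]-o["position"])).round(3),(T.T@cw[3]).round(3),cw[0])
E
```

```text
{'red': [(np.int32(37), array([283.8, 223.7]))], 'orange': [(np.int32(10), array([324. , 189.5])), (np.int32(8), array([330.9, 192.4]))], 'blue': []}
side {'red': [], 'orange': [(np.int32(14), array([309.4, 229.4])), (np.int32(13), array([306.2, 234.2]))], 'blue': [(np.int32(12), array([258.9, 211.2]))]}
red 37 [0.4999 0.0489 0.04  ]
orange 10 [ 0.5774 -0.0483  0.064 ]
orange 8 [ 0.57   -0.0645  0.064 ]
side orange 14 [ 0.5777 -0.0473  0.064 ]
side orange 13 [ 0.5692 -0.0632  0.064 ]
side blue 12 [ 4.724e-01 -1.000e-04  8.000e-02]
top ((316.808349609375, 214.42433166503906), (56.31474304199219, 58.301822662353516), 107.39488983154297) [ 0.51776167 -0.02981934  0.06      ]
side ((281.69317626953125, 228.14349365234375), (45.10457992553711, 66.82477569580078), 91.23627471923828) [ 0.52007643 -0.03573715  0.06      ]
tool axes [[-0.945  0.327 -0.   ]
 [ 0.327  0.945 -0.   ]
 [ 0.    -0.    -1.   ]] cam in tool [ 0.075  0.    -0.178] [[ 0.     0.966  0.259]
 [ 1.     0.    -0.   ]
 [-0.     0.259 -0.966]] [[372.84216888   0.         280.76168198]
 [  0.         372.84216888 208.07712132]
 [  0.           0.           1.        ]]
```

View pics/crop.png

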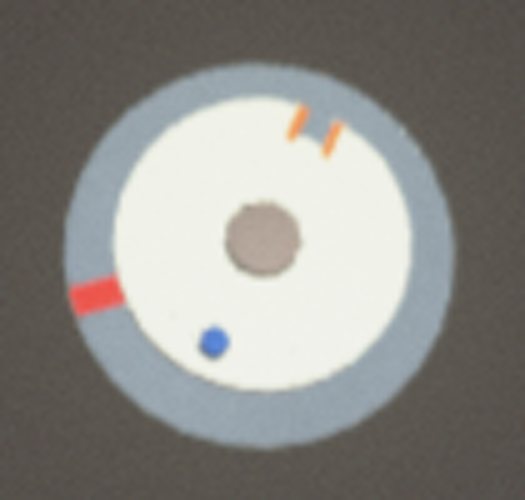

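The crop confirms the choice: white bat with grey hub, notch at about (328,191), lug (308,233), red stripe (284,224). Both views agree at the stated heights: bat centre ≈ (0.519,-0.029), lug (0.472,0.000), notch at -26°, stripe at 104°. That means turning +130°, pushing the lug with the fingers either side of it.

Request:
servo_tool:
  deltas:
    - [[-0.036,-0.03,0,0.18],[-0.072,-0.06,0,0.36],[-0.108,-0.09,0,0.54],[-0.144,-0.12,0,0.72],[-0.179,-0.15,0,0.9]]
  claw: 0.7

```text
clock: 1.72
position: [0.3004, 0.3182, 0.2056]
ee_rot: [1.824, 2.558, 0.001]
wrist_force: [1.0, 0.4, 0.6]
finger_gap: 0.502
grip_force: 0.0
```

```bash
cat >> h.py <<'E'
def go(x,y,z,yaw):
    o=r.get_obs(); T=R.from_rotvec(o["ee_rot"]).as_matrix(); d=T.T@(np.array([x,y,z])-o["position"])
    a=np.degrees(np.arctan2(T[1,0],T[0,0])); t=-np.radians(yaw-a)
    print("t",round(o["clock"],2),"pos",o["position"].round(4),"yaw",a.round(1),"gap",round(o["finger_gap"]*94,1),"F",o["wrist_force"].round(1),"q",o["joints"].round(2)); print("delta",d.round(4),"turn",round(t,3),"mod",round(t%(2*np.pi),3))
E
python3 -c "
from h import *
go(.472,0,.2,-25)"
```

```text
t 1.73 pos [0.3004 0.3182 0.2056] yaw 109.0 gap 47.2 F [1.  0.4 0.6] q [ 0.73  0.05  1.82 -0.    1.28  0.4 ]
delta [-0.3568  0.0584  0.0056] turn 2.339 mod 2.339
```

Request:
servo_tool:
  deltas:
    - [[-0.04,0.006,0,0.18],[-0.08,0.013,0,0.36],[-0.12,0.02,0,0.54],[-0.16,0.026,0,0.72],[-0.2,0.033,0,0.9]]

```text
clock: 2.35
position: [0.3978, 0.1406, 0.2057]
ee_rot: [2.755, 1.51, 0.001]
wrist_force: [0.6, 0.0, -0.1]
finger_gap: 0.3
grip_force: 0.0
```

```bash
python3 -c "
from h import *
go(.472,0,.2,-25)"
```

```text
t 2.35 pos [0.3978 0.1406 0.2057] yaw 57.5 gap 28.2 F [ 0.6  0.  -0.1] q [0.25 0.01 1.86 0.   1.28 0.82]
delta [-0.0786  0.1382  0.0057] turn 1.439 mod 1.439
```

Request:
servo_tool:
  deltas:
    - [[-0.016,0.028,0,0.18],[-0.031,0.055,0,0.36],[-0.047,0.083,0.002,0.54],[-0.063,0.11,0.004,0.72],[-0.079,0.138,0.005,0.9]]

```text
clock: 2.98
position: [0.4724, 0.0004, 0.2005]
ee_rot: [-3.137, -0.161, -0.0]
wrist_force: [0.0, 0.4, 0.4]
finger_gap: 0.297
grip_force: 0.0
```

Request:
servo_tool:
  deltas:
    - [[0,0,0,0.18],[0,0,0,0.36],[0,0,0,0.54],[0,0,0,0.54]]

```text
clock: 3.48
position: [0.472, 0.0014, 0.2005]
ee_rot: [-3.069, 0.67, -0.0]
wrist_force: [0.1, -0.2, 0.0]
finger_gap: 0.299
grip_force: 0.0
```

```bash
cat >> h.py <<'E'
def look(name,n="wrist"):
    c=cam(n); im=r.get_image(n); cv2.imwrite(f"pics/{name}.png",im); b=blobs(im)
    for k,z in (("red",.04),("orange",.064),("blue",.084)):
        for a,p in b[k]:
            if a<15: continue
            q=onz(c,p,z); 
            d=q[:2]-C
            if np.hypot(*d)<.11: print(k,a,p,q.round(4),"r",np.hypot(*d).round(4),"ang",np.degrees(np.arctan2(d[1],d[0])).round(1))
    return im,c
C=np.array([.519,-.029])
E
python3 -c "
from h import *
go(.472,0,.09,-25)
look('w1')
for t in ('hub','lug','notch','bat','wheel'):
  for d in r.masks_of('wrist',t): print(t,d['confidence'],d['rect'])
"
```

```text
t 3.48 pos [0.472  0.0014 0.2005] yaw -24.6 gap 28.1 F [ 0.1 -0.2  0. ] q [-0.07  0.13  1.74 -0.    1.27  1.93]
delta [0.0006 0.0013 0.1105] turn 0.006 mod 0.006
red 251 [219.2 187.7] [0.4995 0.052  0.04  ] r 0.0833 ang 103.5
orange 141 [281.4  54.3] [ 0.5779 -0.0473  0.064 ] r 0.0616 ang -17.3
orange 145 [304.5  55.1] [ 0.5697 -0.0636  0.064 ] r 0.0614 ang -34.3
blue 227 [288.6 198. ] [ 0.4737 -0.006   0.084 ] r 0.0509 ang 153.1
hub 0.64 [291.1, 126.7, 166.4, 169.4]
lug 0.7 [289.8, 127.8, 166.6, 169.9]
notch 0.85 [290.7, 127.0, 171.6, 171.1]
bat 0.67 [292.2, 125.1, 166.7, 167.8]
wheel 0.77 [152.3, 397.0, 170.2, 45.6]
wheel 0.74 [291.8, 122.9, 216.6, 218.5]
wheel 0.58 [498.4, 261.9, 122.4, 151.0]
wheel 0.54 [176.5, 271.3, 54.0, 55.0]
```

View pics/w1.png

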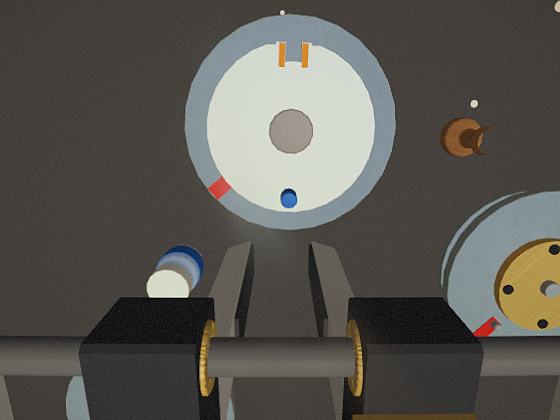

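The wrist view shows the lug at (289,195), the notch at (293,55), the stripe at (219,188) and the jar to the left at (176,271). I'll refine the centre by circle fits.

```bash
cat >> h.py <<'E'
from scipy.optimize import least_squares
def circ(P,r0=None):
    f=lambda p:np.hypot(P[:,0]-p[0],P[:,1]-p[1])-(r0 or p[2])
    s=least_squares(f,[*P.mean(0),.05],loss="soft_l1",f_scale=.001); return s.x
def seg(im,c,z,lo,hi,seed):
    hsv=cv2.cvtColor(im,cv2.COLOR_BGR2HSV); m=cv2.inRange(hsv,lo,hi); n,l,st,ce=cv2.connectedComponentsWithStats(m)
    k=l[seed[1],seed[0]]; ct=max(cv2.findContours((l==k).astype(np.uint8),0,1)[0],key=cv2.contourArea)[:,0]
    if k==0: print("seed miss")
    return circ(np.array([onz(c,p,z)[:2] for p in ct]))
E
python3 -c "
from h import *
im=cv2.imread('pics/w1.png'); c=cam('wrist')
print('plate',seg(im,c,.064,(0,0,180),(180,45,255),(240,130)))
hsv=cv2.cvtColor(im,cv2.COLOR_BGR2HSV); print(hsv[132,291],hsv[40,250],hsv[192,289],hsv[203,289])
print('hub',seg(im,c,.076,(0,0,100),(180,80,178),(291,132)))
print('lugtop z.084',onz(c,(288.6,195),.084), onz(c,(288.6,198),.079))
im=cv2.imread('pics/top0.png');c=cam('top');print('plate top',seg(im,c,.064,(0,0,180),(180,45,255),(300,210)))
"
```

```text
plate [ 0.52045158 -0.02906212  0.06899713]
[ 16  30 160] [ 99  38 156] [109 175 109] [107 182 182]
hub [ 0.52104199 -0.02922746  0.01724425]
lugtop z.084 [ 0.47593556 -0.00696361  0.084     ] [ 0.47252886 -0.00553593  0.079     ]
plate top [ 0.52061323 -0.0300206   0.07039849]
```

```bash
sed -i 's/^C=.*/C=np.array([.5206,-.0293])/' h.py; cat >> h.py <<'E'
def orbit(th,z=.071,rad=.055):
    a=np.radians(th); go(*(C+rad*np.array([np.cos(a),np.sin(a)])),z,th-180)
E
python3 -c "
from h import *
orbit(153.8)"
```

```text
t 3.77 pos [0.472  0.0015 0.2005] yaw -24.6 gap 28.3 F [ 0.1 -0.5 -0. ] q [-0.07  0.13  1.74  0.    1.27  1.93]
delta [0.002  0.0062 0.1295] turn 0.028 mod 0.028
```

Request:
servo_tool:
  deltas:
    - [[0.002,0.006,0.03,0.03],[0.002,0.006,0.06,0.03],[0.002,0.006,0.09,0.03],[0.002,0.006,0.115,0.03],[0.002,0.006,0.129,0.03]]

```text
clock: 4.4
position: [0.471, -0.0048, 0.0704]
ee_rot: [3.059, -0.717, -0.002]
wrist_force: [-0.8, 0.6, 0.4]
finger_gap: 0.301
grip_force: 0.0
```

Request:
servo_tool:
  deltas:
    - [[0,0,0,0],[0,0,0,0],[0,0,0,0]]
  claw: 0.81

```text
clock: 4.78
position: [0.4717, -0.0049, 0.0723]
ee_rot: [-3.058, 0.718, -0.002]
wrist_force: [-0.3, 0.0, 0.4]
finger_gap: 0.185
grip_force: 0.0
```

```bash
python3 -c "
from h import *
orbit(178.8)
look('w2')
"
```

```text
t 4.78 pos [ 0.4717 -0.0049  0.0723] yaw -26.4 gap 17.4 F [-0.3  0.   0.4] q [-0.09  0.29  1.87  0.    0.97  1.94]
delta [0.0049 0.0236 0.0013] turn -0.44 mod 5.843
red 466 [173.  241.2] [0.4989 0.0543 0.04  ] r 0.0863 ang 104.6
orange 429 [261.6  21.6] [ 0.5776 -0.0473  0.064 ] r 0.0598 ang -17.5
orange 428 [301.5  20.9] [ 0.5697 -0.0638  0.064 ] r 0.0601 ang -35.1
```

View pics/w2.png

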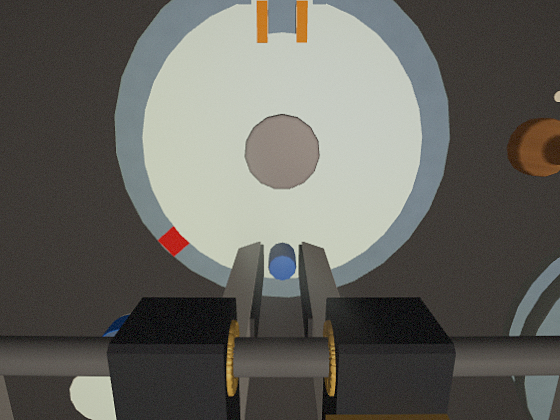

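The lug is centred between the fingers at (282,260), the notch is at (282,20) and the stripe at (173,241). Turn needed: 130.9°.

Request:
servo_tool:
  deltas:
    - [[0.0003,0.0057,0,-0.105],[0.0012,0.0114,0,-0.209],[0.0027,0.017,0,-0.314],[0.0048,0.0224,0,-0.419],[0.0074,0.0275,0,-0.524]]

```text
clock: 5.45
position: [0.4661, -0.0328, 0.072]
ee_rot: [-3.14, -0.104, -0.002]
wrist_force: [1.4, 1.2, 1.0]
finger_gap: 0.19
grip_force: 0.8
```

```bash
python3 -c "
from h import *
orbit(213.8)
look('w3')
"
```

```text
t 5.45 pos [ 0.4661 -0.0328  0.072 ] yaw 3.8 gap 17.8 F [1.4 1.2 1. ] q [-0.15  0.28  1.89  0.    0.97  1.36]
delta [0.007  0.0276 0.001 ] turn -0.524 mod 5.76
red 649 [135.8 174.2] [0.4994 0.0528 0.04  ] r 0.0848 ang 104.5
orange 432 [275.   20.2] [ 0.58   -0.0223  0.064 ] r 0.0598 ang 6.7
orange 451 [314.8  23.4] [ 0.5799 -0.0406  0.064 ] r 0.0604 ang -10.8
```

Request:
servo_tool:
  deltas:
    - [[0.0003,0.0057,0,-0.105],[0.0012,0.0114,0,-0.209],[0.0027,0.017,0,-0.314],[0.0048,0.0224,0,-0.419],[0.0074,0.0275,0,-0.524]]

```text
clock: 6.12
position: [0.475, -0.0597, 0.0719]
ee_rot: [-3.007, -0.911, -0.001]
wrist_force: [-0.8, 2.3, 1.6]
finger_gap: 0.191
grip_force: 1.0
```

Request:
servo_tool:
  deltas:
    - [[0.0003,0.0057,0,-0.105],[0.0012,0.0114,0,-0.209],[0.0027,0.017,0,-0.314],[0.0048,0.0224,0,-0.419],[0.0074,0.0275,0,-0.524]]

```text
clock: 6.75
position: [0.4963, -0.0784, 0.0718]
ee_rot: [-2.668, -1.659, -0.0]
wrist_force: [-2.1, 1.2, 0.9]
finger_gap: 0.192
grip_force: 1.0
```

```bash
python3 -c "
from h import *
orbit(273.8)
look('w4')
"
```

```text
t 6.75 pos [ 0.4963 -0.0784  0.0718] yaw 63.7 gap 18.1 F [-2.1  1.2  0.9] q [-0.23  0.35  1.79  0.    1.    0.23]
delta [0.0072 0.0276 0.0008] turn -0.525 mod 5.758
red 950 [174.7  22.7] [0.4993 0.0522 0.04  ] r 0.0843 ang 104.6
orange 428 [274.2  20. ] [0.5442 0.0257 0.064 ] r 0.0599 ang 66.8
orange 457 [314.1  22.5] [0.5602 0.0167 0.064 ] r 0.0607 ang 49.3
```

Request:
servo_tool:
  deltas:
    - [[0.0003,0.0057,0,-0.105],[0.0012,0.0114,0,-0.209],[0.0027,0.017,0,-0.314],[0.0048,0.0224,0,-0.419],[0.0074,0.0275,0,-0.524]]

```text
clock: 7.42
position: [0.524, -0.0841, 0.0716]
ee_rot: [-2.149, -2.291, 0.001]
wrist_force: [-2.0, 0.2, 2.0]
finger_gap: 0.194
grip_force: 1.0
```

Request:
servo_tool:
  deltas:
    - [[0.0002,0.0048,0,-0.087],[0.0008,0.0096,0,-0.175],[0.0014,0.0124,0,-0.227],[0.0017,0.0135,0,-0.25]]

```text
clock: 7.92
position: [0.5374, -0.0815, 0.0716]
ee_rot: [-1.849, -2.54, 0.0]
wrist_force: [-2.5, -1.2, 1.3]
finger_gap: 0.19
grip_force: 1.1
```

```bash
python3 -c "
from h import *
orbit(290.4)
im,c=look('w5')
cv2.imwrite('pics/w5c.png',cv2.resize(im[0:160,180:400],None,fx=3,fy=3))
"
```

```text
t 7.92 pos [ 0.5374 -0.0815  0.0716] yaw 107.9 gap 17.8 F [-2.5 -1.2  1.3] q [-0.22  0.43  1.67 -0.    1.03 -0.53]
delta [-0.0001  0.0025  0.0006] turn -0.044 mod 6.24
red 490 [291.8  11.7] [0.505  0.0378 0.04  ] r 0.0689 ang 103.1
orange 423 [272.3  19.8] [0.4986 0.0264 0.064 ] r 0.0599 ang 111.5
orange 460 [312.4  21.9] [0.5163 0.0312 0.064 ] r 0.0607 ang 94.0
```

View pics/w5c.png

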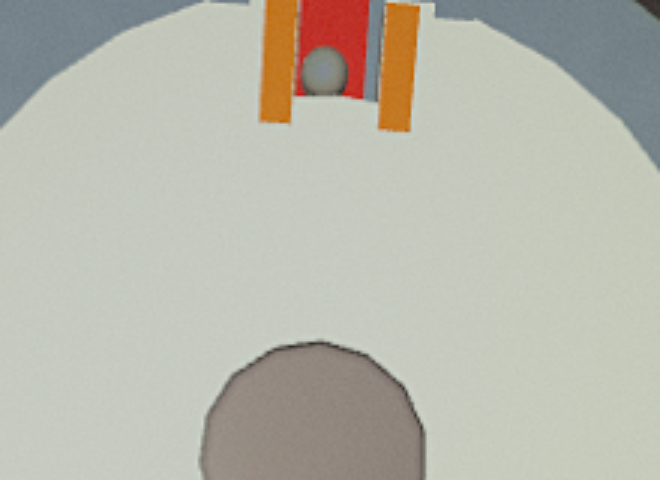

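The crop shows the pin head at full-picture (288,23) inside the notch, slightly left of its middle (292,21). About 2° more is needed.

Request:
servo_tool:
  deltas:
    - [[0,0.0009,0,-0.017],[0,0.0018,0,-0.033],[0,0.0018,0,-0.033],[0,0.0018,0,-0.033]]

```text
clock: 8.48
position: [0.5392, -0.081, 0.0715]
ee_rot: [1.805, 2.571, 0.0]
wrist_force: [-1.9, 0.2, 1.3]
finger_gap: 0.189
grip_force: 0.8
```

```bash
python3 -c "
from h import *
orbit(290.4)
im,c=look('w6')
cv2.imwrite('pics/w6c.png',cv2.resize(im[0:60,240:340],None,fx=6,fy=6))
p=C+.062*np.array([np.cos(np.radians(104.6)),np.sin(np.radians(104.6))]); print('pin exp px',proj(c,[*p,.05]),p)
"
```

```text
t 8.47 pos [ 0.5392 -0.081   0.0715] yaw 109.9 gap 17.7 F [-1.9  0.2  1.3] q [-0.22  0.44  1.67  0.    1.04 -0.56]
delta [-0.      0.0006  0.0005] turn -0.009 mod 6.274
red 620 [292.9  12.5] [0.5034 0.0369 0.04  ] r 0.0684 ang 104.5
orange 422 [272.3  19.5] [0.4968 0.0256 0.064 ] r 0.0598 ang 113.5
orange 460 [312.3  21.5] [0.5143 0.031  0.064 ] r 0.0607 ang 96.0
pin exp px [292.08088818  21.60795399] [0.5049717  0.03069797]
```

View pics/w6c.png

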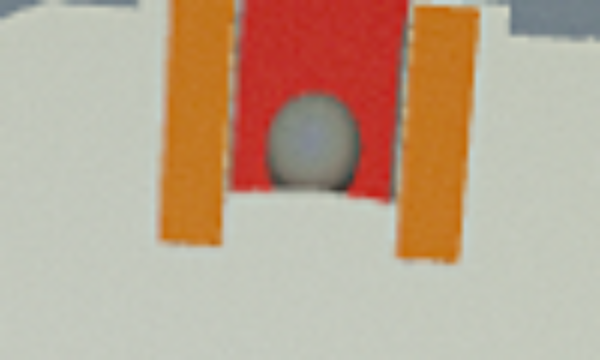

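The pin head sits within about 0.5 mm of the notch middle (crop x 313 against 318). Release, rise and go over the hub.

Request:
servo_tool:
  deltas:
    - [[0,0,0,0],[0,0,0,0],[0,0,-0.015,0],[0,0,-0.03,0],[0,0,-0.04,0]]
  claw: 0.7

```text
clock: 9.15
position: [0.5396, -0.0811, 0.1132]
ee_rot: [1.804, 2.57, 0.001]
wrist_force: [0.3, 0.1, -0.3]
finger_gap: 0.302
grip_force: 0.0
```

```bash
python3 -c "
from h import *
go(*C,.081,109.9)
look('w7')
"
```

```text
t 9.15 pos [ 0.5396 -0.0811  0.1132] yaw 109.9 gap 28.4 F [ 0.3  0.1 -0.3] q [-0.22  0.38  1.64  0.    1.12 -0.56]
delta [ 0.0552 -0.0003  0.0321] turn -0.0 mod 6.283
red 847 [291.   19.5] [0.5021 0.0421 0.04  ] r 0.0737 ang 104.5
orange 289 [273.4  35.3] [0.4968 0.026  0.064 ] r 0.0602 ang 113.3
orange 290 [305.6  37.9] [0.5143 0.0309 0.064 ] r 0.0605 ang 95.9
```

The bat stayed at 104.6°, on target. Now over the hub with the fingers shut, then down.

Request:
servo_tool:
  deltas:
    - [[0.015,0,0,0],[0.035,0,0,0],[0.055,0,0,0],[0.055,0,0,0],[0.055,0,0,0]]
  claw: 1.0

```text
clock: 9.82
position: [0.5206, -0.0292, 0.1115]
ee_rot: [1.804, 2.572, -0.0]
wrist_force: [-0.0, 0.7, -0.6]
finger_gap: 0.004
grip_force: 0.0
```

Request:
servo_tool:
  deltas:
    - [[0,0,0.015,0],[0,0,0.028,0],[0,0,0.034,0],[0,0,0.036,0],[0,0,0.038,0]]

```text
clock: 10.45
position: [0.52, -0.0295, 0.0735]
ee_rot: [-1.804, -2.571, 0.001]
wrist_force: [-6.7, -1.2, 8.1]
finger_gap: 0.004
grip_force: 4.3
```

Request:
servo_tool:
  deltas:
    - [[0,0,0.001,0],[0,0,0.002,0],[0,0,0.003,0],[0,0,0.003,0]]

```text
clock: 10.95
position: [0.5201, -0.0294, 0.0707]
ee_rot: [-1.804, -2.571, 0.001]
wrist_force: [-4.5, 0.1, 5.1]
finger_gap: 0.004
grip_force: 2.7
```

Request:
servo_tool:
  deltas:
    - [[0,0,0.001,0],[0,0,0.002,0],[0,0,0.003,0],[0,0,0.004,0],[0,0,0.004,0]]

```text
clock: 11.58
position: [0.5203, -0.0295, 0.068]
ee_rot: [-1.805, -2.572, 0.001]
wrist_force: [-13.5, 0.4, 24.0]
finger_gap: 0.008
grip_force: 12.1
```

The tip is at 0.068 with a hard stop, so the bat is home. Back off and check.

Request:
servo_tool:
  deltas:
    - [[0,0,0,0],[0,0,0,0],[0,0,-0.003,0],[0,0,-0.015,0],[0,0,-0.04,0]]

```text
clock: 12.2
position: [0.5201, -0.0293, 0.1067]
ee_rot: [-1.804, -2.57, 0.001]
wrist_force: [1.5, -0.6, 1.2]
finger_gap: 0.007
grip_force: 0.0
```

Request:
servo_tool:
  deltas:
    - [[-0.02,0,-0.04,0],[-0.04,0,-0.08,0],[-0.055,0,-0.1,0],[-0.055,0,-0.1,0],[-0.055,0,-0.1,0]]

```text
clock: 12.82
position: [0.5387, -0.0805, 0.2055]
ee_rot: [-1.804, -2.57, 0.001]
wrist_force: [0.7, 0.0, 0.7]
finger_gap: 0.006
grip_force: 0.0
```

```bash
python3 -c "
from h import *
go(*C,.2,109.9)
im,c=look('w8')
print(proj(c,[*C,.068]))
h=tuple(proj(c,[*C,.068]).astype(int))
for z in (.056,.064):
  try: print('plate',z,seg(im,c,z,(0,0,180),(180,45,255),tuple(proj(c,[C[0]+.04,C[1],.06]).astype(int))))
  except Exception as e: print(e)
"
```

```text
t 12.82 pos [ 0.5387 -0.0805  0.2055] yaw 109.9 gap 0.5 F [0.7 0.  0.7] q [-0.22  0.29  1.54  0.    1.32 -0.56]
delta [0.0543 0.0004 0.0055] turn -0.0 mod 6.283
red 596 [289.5  41.6] [0.5012 0.0452 0.04  ] r 0.077 ang 104.6
orange 136 [277.1  59.7] [0.4974 0.0252 0.064 ] r 0.0593 ang 113.1
orange 135 [298.8  61.4] [0.5142 0.03   0.064 ] r 0.0596 ang 96.1
blue 181 [279.6 198.3] [ 0.5367 -0.0775  0.084 ] r 0.0508 ang -71.6
[281.16752561 134.60771065]
plate 0.056 [ 0.52212018 -0.02886948  0.06896991]
plate 0.064 [ 0.52191019 -0.02841264  0.06728333]
```

View pics/w8.png

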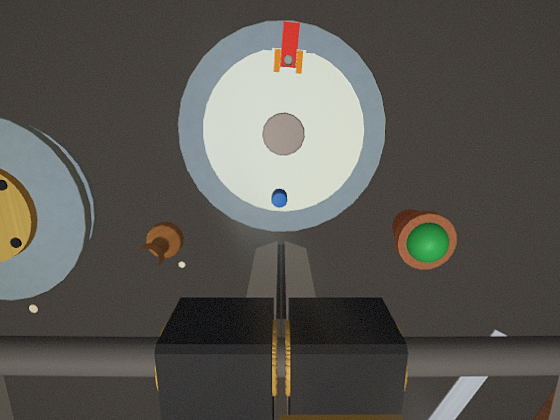

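The pin stands in the notch at (288,60) in line with the stripe. Fitting the plate at z=0.056 gives the same 69 mm radius as it gave when raised at 0.064, so the bat is home. The stamp and pot stand upright, and the hand is clear.

```bash
python3 -c "
from station import r
print(r.close_job())"
```

```text
the job is handed in; nothing more can be done
None
```

The bat was turned about 131° until its notch stood over the pin, pressed fully home with the hand then taken clear, and the job was handed in at about 13 s; no verdict came back, and the jar was not in the final picture.

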